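Nudge two ring moulds into their pockets

TASK

The two bottomless ring moulds on the carrier board hold set but loose specimens, so do not lift, tip or squeeze them: nudge each one gently across the board until it drops flat into the shallow round pocket of its own size, the large mould in the wide pocket and the small mould in the narrow one. Steer round the mortar cube, the sample tin and the crucible that stand on the board; they must stay where they are.

Things in the scene. Friction and masses are not known exactly. Their poses are not given: they have to be found in the camera images.
- carrier_board: plywood board, 380 x 270 x 16 mm, fixed on the worktop at any yaw; origin at the centre of its underside, x along the 380 mm, y along the width, z up; flat top (the deck) 16 mm above the origin. Aluminium strips, 6 mm thick and flush with the deck, close its two short ends; it has no rim. Both pockets are at its -x end.
- wide_pocket (a point): centre of the floor of the wide round blind pocket in the board: 99 mm across, 7 mm deep below the deck, edge chamfered 2 mm; axes as the board's
- narrow_pocket (a point): centre of the floor of the narrow round blind pocket in the board: 78 mm across, 7 mm deep below the deck, edge chamfered 2 mm; axes as the board's
- large_mould_mid (a point): large metal ring mould, bottomless, filled flush with grey set mortar: round, slightly tapered, widest at the foot, 93 mm across and 42 mm high, about 0.3 kg; the point is on its axis half-way up, 21 mm above its underside; z is its axis. It stands loose on the deck and slides when pushed low at the side.
- small_mould_mid (a point): small metal ring mould, bottomless, filled with grey set mortar: round, 72 mm across the foot (6 mm high), tapering above it from 69 to 66 mm at the top, 34 mm high, about 0.25 kg; the point is on its axis half-way up, 17 mm above its underside; z is its axis. It stands loose on the deck and slides when pushed low at the side.
- mortar_cube_mid (a point): bystander: loose 40 mm grey mortar cube standing on the deck; the point is its centre, 20 mm above the deck
- sample_tin_mid (a point): bystander: loose round tin with a press lid standing on the deck, 60 mm across, 40 mm high; the point is its centre, 20 mm above the deck
- crucible_mid (a point): bystander: loose white porcelain crucible standing on the deck, 44 mm across at the rim, 37 mm high; the point is its centre, 18.5 mm above the deck

How it is judged:
By the outcome, as a careful person would: the job done as asked, in the order asked, and still so for the second after the job is handed in, with the robot touching nothing.
It also fails if it takes over 72 s, if anything falls off the work surface, if the arm or the gripper's body presses on something with over 40 N, if the wrist force passes 120 N, or if a joint passes its speed limit or range.

ROBOT

A 7-joint arm with a two-finger parallel gripper is mounted at the origin on a cart in front of the work surface, level with it; the furniture and walls round the work are solid. World frame = base frame: x ahead of the robot, y to its left, z up, the work surface at z = 0. Lengths are in m, angles in rad, forces in N, time in s.
With the tool pointing down it reaches from about 0.4 to 0.875 m from the base axis. Payload 6.5 kg.
Tool frame: the origin (TCP) lies between the finger pads; the fingertips stand 14 mm ahead of it and the grasp point (between the pads) lies 5 mm behind it (ctrl.finger_overhang is the z of the fingertips in the tool frame, in m); z points along the fingers, y is the line along which they close (so a half turn about z gives the same grasp; the last joint's range is limited). The gripper opens to 88 mm and grips with 3 to 60 N. Pads are 18 mm wide; open, the fingers measure 123 mm over their backs; the gripper's body (75 mm by 187 mm) begins 45 mm behind the grasp point.
Start: joints at [-1.249, 0.536, -0.004, 1.538, 0.003, 1.067, -0.071], TCP at [0.246, 0.602, 0.253] pointing down, gripper open.
Joint ranges: [-2.7, 2.7], [-0.37, 2.16], [-1.27, 1.26], [0.24, 2.4], [-1.31, 4.45], [0.19, 1.91], [-2.76, 2.76]. Speed limits (rad/s): [2.39, 2.39, 3.14, 3.14, 3.14, 3.14, 3.14].

INTERFACE

Orientations are given as a rotation vector (axis times angle).
In Python, from plant import ctrl gives the robot as it stands.
- The arm moves only by the shell command python3 -m inch 'ROWS'. ROWS is JSON, a list of rows, each a list of 7 numbers: the turn, a rotation vector about the tool's x, y, z in degrees, then the shift along the tool's x, y, z in m, then the gripper's target within -1 to 1 (shut at 1, half-way at 0, fully open at -1). A call has 1 to 8 rows; each row is the pose to reach, as a shift and turn from the pose commanded when the call began, along the tool's axes at that moment; what a row does not reach only later rows make up. A row lasts 1/12 s, in which the tool goes at most 41.7 mm and 7.16 degrees, less where a joint would pass 70% of its speed; a pose out of reach is approached as far as the arm can. A call with a gripper value outside its range is refused whole. The fingers move at their own pace and stop on an object; the grip force is fixed at half the most. Time passes only in rows, so rows that repeat a pose let the fingers close. It gives the time, the measured TCP pose, the force, the opening and the grip force at its end, in the units of the state.
- ctrl.read_state(): the state, without advancing time (a new reading comes with each control period).
- ctrl.grab_frame(name): name is "scene" or "top"; returns the picture (480x640x3 uint8, red, green, blue); there is no depth.
- ctrl.calibration(name): a dict with "K" (3x3 intrinsics, pixels), "R" (3x3) and "t" (3): a world point X has camera coordinates R X + t. Camera axes: x right, y down, z forward; pixel columns grow to the right and rows downward; lengths in m; the calibration is good to about 2 mm. A picture is of the moment at which its call begins. calibration takes no time and is no camera call.
- ctrl.close_job(): hands the job in; it is judged then, once.
The state is a dict: "clock": time; "qpos": joint angles; "dq": joint speeds; "joint_torque": joint torques, N m; "ee_pos": TCP position; "tool_rot": TCP orientation; "ft_force": force on the tool from outside, world axes, zero at the start; "wrist_torque": the same for the moment, N m; "width": opening from 0.0 (shut) to 1.0 (fully open); "grip_force": force on a finger pad.
Only numpy, scipy, OpenCV 4.12 (cv2) and the standard library are available. Lean on these libraries where they do the work, as an engineer would, in place of code of your own. Each camera call takes 0.05 s, during which the arm holds its last target. There are 200 camera calls.

## Working session

There is one attempt and no reset: what is moved stays moved. The work goes in short steps, Python scripts to look and compute and a shell command to move; the robot and the scene stay as the last step left them, time stands still between calls to the robot, and variables do not carry over. Pictures are saved under pics/ and viewed, at most 13 in all, crops included, and the job is handed in when it is done.

```bash
ls; mkdir -p pics; python3 - <<'E'
from plant import ctrl
import cv2,numpy as np
np.set_printoptions(precision=4,suppress=True)
for n in("scene","top"):
    cv2.imwrite(f"pics/{n}0.png",ctrl.grab_frame(n)[:,:,::-1]); print(n,ctrl.calibration(n))
s=ctrl.read_state(); print(s["clock"],s["ee_pos"],s["tool_rot"],s["width"],ctrl.finger_overhang)
E
```

```text
pics
scene {'K': array([[451.6455,   0.    , 325.1042],
       [  0.    , 451.6455, 235.8797],
       [  0.    ,   0.    ,   1.    ]]), 'R': array([[-0.8663,  0.4995,  0.0066],
       [ 0.4211,  0.7373, -0.5282],
       [-0.2687, -0.4548, -0.8491]]), 't': array([ 0.5149, -0.1734,  1.0578])}
top {'K': array([[470.9973,   0.    , 320.4262],
       [  0.    , 470.9973, 236.9921],
       [  0.    ,   0.    ,   1.    ]]), 'R': array([[-0.026 , -0.9997, -0.0045],
       [-0.9746,  0.0263, -0.2224],
       [ 0.2224, -0.0014, -0.9749]]), 't': array([-0.0033,  0.5684,  0.7702])}
0.1 [0.2456 0.6013 0.252 ] [-0.6052 -3.0826  0.0023] 0.9947650210856055 0.014
```

View pics/top0.png

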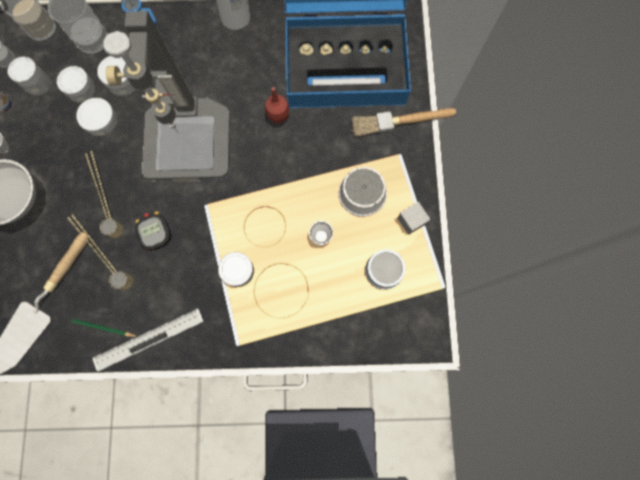

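View pics/scene0.png

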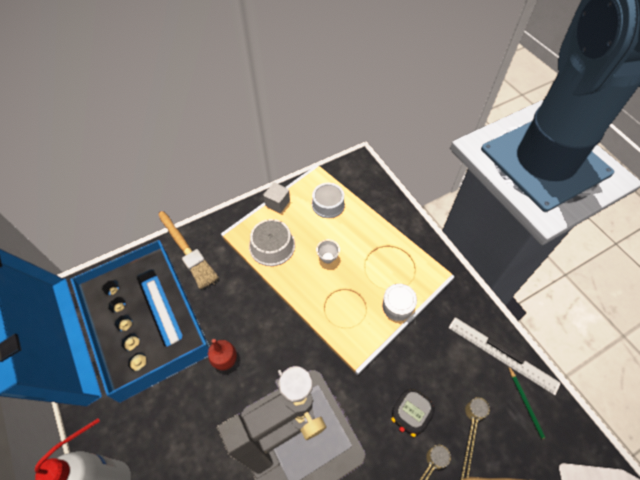

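The top view shows the board with corners at about (205,206), (403,156), (443,287) and (238,343). The large mould is at (364,190), the small mould at (386,268), the cube at (414,217), the crucible at (320,234) and the tin at (236,269). The narrow pocket is at (265,226) and the wide pocket at (281,291). The scene view agrees with this.

```bash
python3 - <<'E'
import cv2,numpy as np
a=cv2.imread("pics/top0.png")[145:350,195:455]; 
hsv=cv2.cvtColor(a,cv2.COLOR_BGR2HSV)
A=cv2.resize(a,None,fx=3,fy=3,interpolation=cv2.INTER_CUBIC)[:600]
cv2.imwrite("pics/crop0.png",A[:, :780])
b=cv2.imread("pics/scene0.png")[160:375,215:460]
cv2.imwrite("pics/crop1.png",cv2.resize(b,None,fx=2.75,fy=2.75,interpolation=cv2.INTER_CUBIC))
E
```

```text
(no output)
```

View pics/crop0.png

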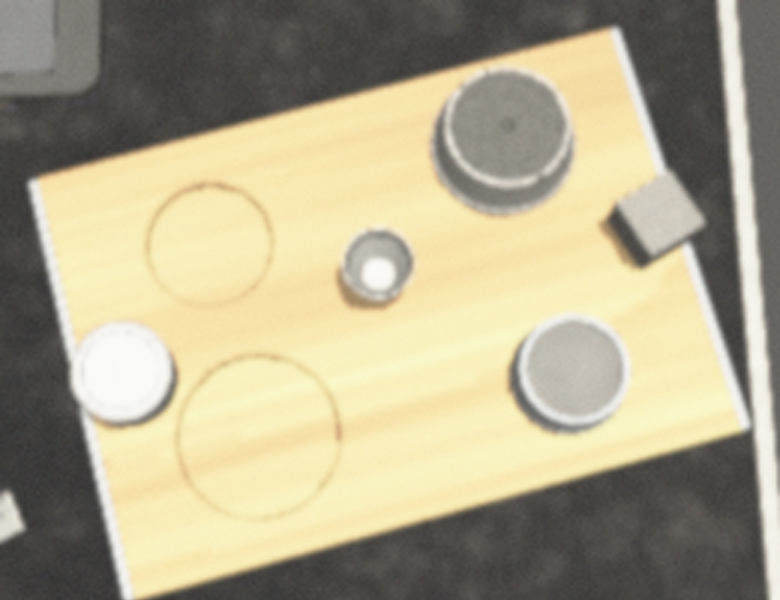

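View pics/crop1.png

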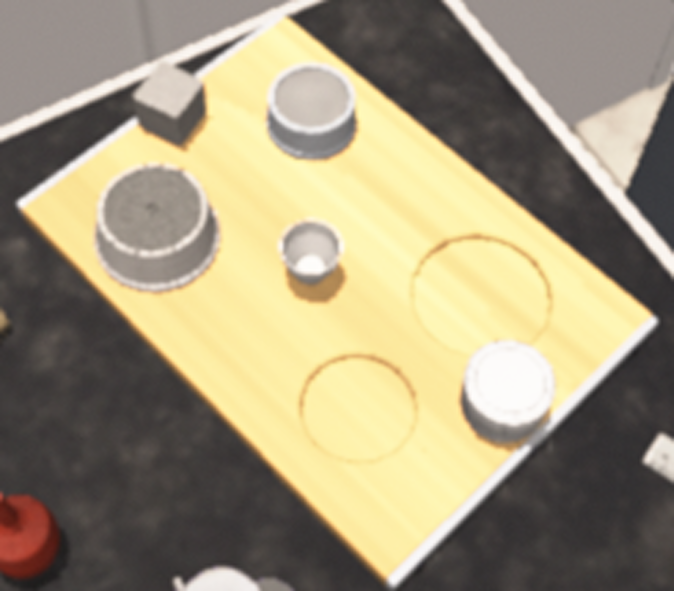

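The enlarged crops show the same layout more clearly. In the top crop, the narrow pocket is at (210,244), the wide pocket at (259,437), the large mould's top at (508,127) and the small mould's top at (572,370). The crucible rim is at (378,265), the tin at (122,372) and the cube's top at (660,215). The board corners are (33,180), (617,28), (748,430) and (127,602).

```bash
cat > h.py <<'E'
import numpy as np
from plant import ctrl
np.set_printoptions(precision=1,suppress=True)
def ray(n,px,z):
    c=ctrl.calibration(n); d=c["R"].T@np.linalg.solve(c["K"],[px[0],px[1],1]); o=-c["R"].T@c["t"]
    return (o+d*(z-o[2])/d[2])[:2]
top=lambda x,y,z:ray("top",(194.667+x/3,144.667+y/3),z)
sc=lambda x,y,z:ray("scene",(214.68+x/2.75,159.68+y/2.75),z)
E
python3 - <<'E'
from h import *
D=.016
tc=np.array([top(*p,D) for p in((33,180),(617,28),(748,430),(127,602))])
s=np.array([sc(*p,D) for p in((392,586),(18,205),(287,17),(657,321))])
print(tc*1e3,'\n',s*1e3)
c=(tc+s)/2; print("sides",[np.linalg.norm(c[i]-c[i-1])*1e3 for i in range(4)])
o=c.mean(0); ex=(c[1]-c[0]+c[2]-c[3]); ex/=np.linalg.norm(ex); ey=np.array([-ex[1],ex[0]])
yaw=np.arctan2(ex[1],ex[0]); print("o",o*1e3,"yaw deg",np.degrees(yaw))
for n,a,b,z in(("narrow",(210,244),(359,408),0),("wide",(259,437),(481,295),0),("large",(508,127),(153,212),.042),("small",(572,370),(312,105),.034),("cruc",(378,265),(312,252),.037),("tin",(122,372),(509,384),.04),("cube",(660,215),(170,88),.04)):
    p,q=top(*a,D+z),sc(*b,D+z); m=(p+q)/2-o
    print(n,p*1e3,q*1e3,"board",np.array([m@ex,m@ey])*1e3)
E
```

```text
[[ 648.2  198.7]
 [ 741.1 -178.8]
 [ 477.4 -241.8]
 [ 385.   135.4]] 
 [[ 645.2  199. ]
 [ 737.5 -179.2]
 [ 472.6 -239. ]
 [ 383.3  134.8]]
sides [np.float64(270.1830552973101), np.float64(388.98487134778696), np.float64(271.3183367720596), np.float64(386.3651464167218)]
o [561.3 -21.3] yaw deg -76.31702102323797
narrow [603.2  86.1] [600.9  86.3] board [-94.9  65. ]
wide [481.   56.2] [479.9  55.6] board [-94.2 -60.3]
large [ 661.1 -100.4] [660.8 -98.3] board [99.4 78.4]
small [ 511.8 -132. ] [ 513.2 -129. ] board [ 94.5 -73.2]
cruc [578. -19.] [578.3 -17. ] board [ 0.8 17.2]
tin [516.8 133. ] [517.5 134.1] board [-161.    -6.2]
cube [ 603.6 -189.4] [ 600.5 -191.9] board [174.2  -0.4]
```

```bash
cat >> h.py <<'E'
import sys
from scipy.spatial.transform import Rotation as Ro
YAW=np.radians(-76.32); O=np.array([.5613,-.0213]); B=Ro.from_euler("z",YAW).as_matrix()[:2,:2]
w2b=lambda p:(np.asarray(p)[:2]-O)@B*1e3
def go(bx,by,tip,head):
    "board mm, fingertip height above deck mm, tool x heading in board deg -> row"
    s=ctrl.read_state(); R=Ro.from_rotvec(s["tool_rot"]); a=np.radians(head)+YAW
    x=np.array([np.cos(a),np.sin(a),0]); z=np.array([0,0,-1.]); T=Ro.from_matrix(np.c_[x,np.cross(z,x),z])
    P=np.r_[O+B@np.array([bx,by])/1e3,.016+tip/1e3+ctrl.finger_overhang]
    print("turn",np.degrees((R.inv()*T).as_rotvec()),"shift mm",R.inv().apply(P-s["ee_pos"])*1e3)
def st():
    s=ctrl.read_state(); x=Ro.from_rotvec(s["tool_rot"]).as_matrix()[:,0]
    print("t %.1f"%s["clock"],"board",w2b(s["ee_pos"]),"tip",(s["ee_pos"][2]-.03)*1e3,"head %.1f"%(np.degrees(np.arctan2(x[1],x[0])-YAW)%360),"F",s["ft_force"],"q7 %.2f"%s["qpos"][6],"w %.2f"%s["width"])
if __name__=="__main__":
    st()
    if len(sys.argv)>1: go(*map(float,sys.argv[1:]))
E
python3 h.py 36 -50 80 159
```

```text
t 0.1 board [-679.6 -159.5] tip 221.96135567914646 head 234.1 F [-0.3 -0.4  0.3] q7 -0.07 w 0.99
turn [-0.1  0.1 75.1] shift mm [-508.2 -515.3  142.8]
```

```bash
R='[0,0,0,-0.508,-0.515,0,0]'; python3 -m inch '[[0,0,0,-0.508,-0.515,0,0],[0,0,0,-0.508,-0.515,0,0],[0,0,0,-0.508,-0.515,0,0],[0,0,0,-0.508,-0.515,0,0],[0,0,0,-0.508,-0.515,0,0],[0,0,0,-0.508,-0.515,0,0],[0,0,0,-0.508,-0.515,0,0],[0,0,0,-0.508,-0.515,0,0]]'; python3 h.py 36 -50 80 159
```

```text
clock: 0.77
ee_pos: [0.3729, 0.2914, 0.2526]
tool_rot: [-0.605, -3.083, 0.0]
ft_force: [0.4, 0.0, -0.1]
width: 0.503
grip_force: 0.0
t 0.8 board [-348.3 -109.1] tip 222.58473920111734 head 234.1 F [ 0.4  0.  -0.1] q7 0.45 w 0.50
turn [-0.   0.  75.1] shift mm [-273.2 -276.7  142.6]
```

```bash
python3 -m inch '[[0,0,75,-0.273,-0.277,0,0],[0,0,75,-0.273,-0.277,0,0],[0,0,75,-0.273,-0.277,0,0],[0,0,75,-0.273,-0.277,0.05,0],[0,0,75,-0.273,-0.277,0.1,0],[0,0,75,-0.273,-0.277,0.142,0],[0,0,75,-0.273,-0.277,0.142,0],[0,0,75,-0.273,-0.277,0.142,0]]'; python3 h.py 36 -50 30 159
```

```text
clock: 1.43
ee_pos: [0.491, 0.0055, 0.1608]
tool_rot: [2.016, 2.409, 0.001]
ft_force: [0.9, 1.2, 1.0]
width: 0.504
grip_force: 0.0
t 1.4 board [-42.6 -62. ] tip 130.7567835788083 head 176.5 F [0.9 1.2 1. ] q7 0.30 w 0.50
turn [ 0.   0.  17.5] shift mm [-77.7  16.8 100.8]
```

```bash
python3 -m inch '[[0,0,17.5,-0.078,0.017,0.05,0],[0,0,17.5,-0.078,0.017,0.05,0],[0,0,17.5,-0.078,0.017,0.09,0],[0,0,17.5,-0.078,0.017,0.1,0],[0,0,17.5,-0.078,0.017,0.12,0],[0,0,17.5,-0.078,0.017,0.12,0],[0,0,17.5,-0.078,0.017,0.12,0]]'; python3 h.py 36 -50 4 159
```

```text
clock: 2.02
ee_pos: [0.5206, -0.0664, 0.0409]
tool_rot: [-2.352, -2.08, 0.003]
ft_force: [-0.0, -0.3, -0.2]
width: 0.502
grip_force: 0.0
t 2.0 board [ 34.2 -50.2] tip 10.945714456288467 head 159.3 F [-0.  -0.3 -0.2] q7 0.31 w 0.50
turn [-0.1  0.   0.3] shift mm [-1.6  0.8  6.9]
```

```bash
python3 -m inch '[[0,0,0,-0.01,0.001,0.007,0],[0,0,0,-0.018,0.001,0.007,0],[0,0,0,-0.022,0.001,0.007,0],[0,0,0,-0.027,0.001,0.007,0],[0,0,0,-0.032,0.001,0.007,0],[0,0,0,-0.037,0.001,0.007,0],[0,0,0,-0.042,0.001,0.007,0],[0,0,0,-0.047,0.001,0.007,0]]'; python3 h.py 108 -78 4 159; python3 -c "
from h import *;import cv2
cv2.imwrite('pics/s1.png',cv2.resize(ctrl.grab_frame('scene')[160:375,215:460,::-1],None,fx=2.75,fy=2.75))"
```

```text
clock: 2.68
ee_pos: [0.5169, -0.1132, 0.0348]
tool_rot: [-2.353, -2.082, -0.001]
ft_force: [-0.5, 2.4, 1.6]
width: 0.499
grip_force: 1.0
t 2.7 board [ 78.8 -64.8] tip 4.793364542913611 head 159.3 F [-0.5  2.4  1.6] q7 0.39 w 0.50
turn [ 0.  -0.   0.3] shift mm [-32.   -2.    0.8]
```

View pics/s1.png

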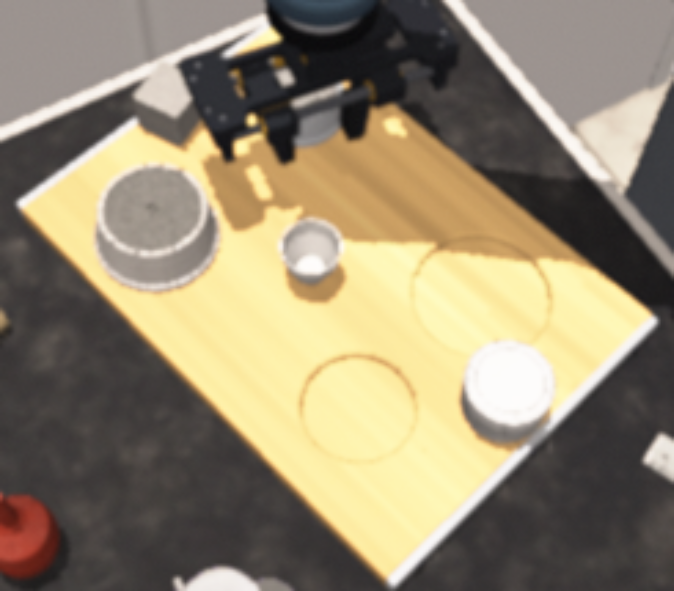

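The two fingertips straddle the small mould at (315,120) and push it with about 2.4 N. The bystanders are untouched.

```bash
python3 -m inch '[[0,0,0,-0.005,0,0,0],[0,0,0,-0.01,0,0,0],[0,0,0,-0.015,0,0,0],[0,0,0,-0.02,0,0,0],[0,0,0,-0.025,0,0,0],[0,0,0,-0.028,0,0,0],[0,0,0,-0.030,0,0,0],[0,0,0,-0.030,0,0,0]]'; python3 h.py;  python3 -m inch '[[0,0,0,0.01,0,0,0],[0,0,0,0.03,0,0,0],[0,0,0,0.03,0,-0.03,0],[0,0,0,0.03,0,-0.06,0],[0,0,0,0.03,0,-0.07,0],[0,0,0,0.03,0,-0.07,0]]'; python3 h.py 116 154 70 257.5
```

```text
clock: 3.4
ee_pos: [0.513, -0.1438, 0.0346]
tool_rot: [2.354, 2.08, -0.0]
ft_force: [-0.1, 0.5, 0.8]
width: 0.501
grip_force: 0.5
t 3.4 board [107.6 -75.9] tip 4.574468015779002 head 159.3 F [-0.1  0.5  0.8] q7 0.44 w 0.50
clock: 3.9
ee_pos: [0.5185, -0.113, 0.1067]
tool_rot: [2.35, 2.08, 0.005]
ft_force: [-0.3, -0.4, 0.6]
width: 0.5
grip_force: 0.0
t 3.9 board [ 78.9 -63.3] tip 76.68065153154167 head 159.3 F [-0.3 -0.4  0.6] q7 0.34 w 0.50
turn [  0.2   0.2 -98.2] shift mm [ 42.  216.3   7.7]
```

```bash
python3 -m inch '[[0,0,-98,0.042,0.216,0,0],[0,0,-98,0.042,0.216,0,0],[0,0,-98,0.042,0.216,0,0],[0,0,-98,0.042,0.216,0,0],[0,0,-98,0.042,0.216,0,0],[0,0,-98,0.042,0.216,0,0],[0,0,-98,0.042,0.216,0,0],[0,0,-98,0.042,0.216,0,0]]'; python3 h.py 116 153 70 257.5; python3 -c "
from h import *;import cv2
cv2.imwrite('pics/t2.png',cv2.resize(ctrl.grab_frame('scene')[130:380,215:460,::-1],None,fx=2.4,fy=2.4))"
```

```text
clock: 4.57
ee_pos: [0.7362, -0.0971, 0.1016]
tool_rot: [-1.056, -2.956, -0.0]
ft_force: [0.0, 0.0, -0.2]
width: 0.502
grip_force: 0.0
t 4.6 board [115. 152.] tip 71.60663031935155 head 217.0 F [ 0.   0.  -0.2] q7 1.06 w 0.50
turn [  0.   -0.1 -40.5] shift mm [-1.4  0.2  1.6]
```

```bash
python3 -m inch '[[0,0,-40.5,0,0,0,0],[0,0,-40.5,0,0,0,0],[0,0,-40.5,0,0,0,0],[0,0,-40.5,0,0,0,0],[0,0,-40.5,0,0,0,0],[0,0,-40.5,0,0,0.03,0],[0,0,-40.5,0,0,0.06,0],[0,0,-40.5,0,0,0.067,0]]'; python3 h.py 116 153 4 257.5; python3 -c "
from h import *;import cv2
cv2.imwrite('pics/t3.png',cv2.resize(ctrl.grab_frame('top')[145:350,195:455,::-1],None,fx=3,fy=3,interpolation=2)[:600])"
```

```text
clock: 5.28
ee_pos: [0.7319, -0.097, 0.031]
tool_rot: [0.017, -3.132, -0.003]
ft_force: [-2.1, 0.4, -1.0]
width: 0.499
grip_force: 0.0
t 5.3 board [113.9 147.9] tip 1.018529981254769 head 256.9 F [-2.1  0.4 -1. ] q7 1.65 w 0.50
turn [ 0.1 -0.5 -0.6] shift mm [-5.5 -0.9 -3. ]
```

View pics/t3.png

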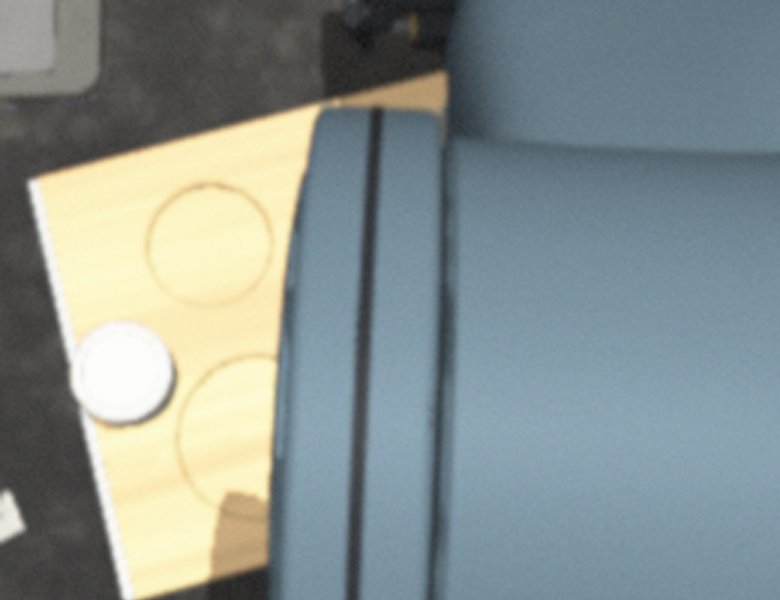

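The arm hides the moulds in the top view; only the tin at (122,372) and the pockets are visible. I'll use the scene view from here on.

```bash
python3 -m inch '[[0,0,0,0.005,0,-0.003,0],[0,0,0,0.01,0,-0.003,0],[0,0,0,0.015,0,-0.003,0],[0,0,0,0.02,0,-0.003,0],[0,0,0,0.025,0,-0.003,0],[0,0,0,0.03,0,-0.003,0],[0,0,0,0.035,0,-0.003,0],[0,0,0,0.040,0,-0.003,0]]'; python3 h.py 86 19 4 257.5; python3 -c "
from h import *;import cv2
cv2.imwrite('pics/s3.png',cv2.resize(ctrl.grab_frame('scene')[130:380,215:460,::-1],None,fx=2.4,fy=2.4))"
```

```text
clock: 6.0
ee_pos: [0.697, -0.0985, 0.0415]
tool_rot: [-0.021, 3.139, -0.0]
ft_force: [3.1, 0.3, 2.1]
width: 0.501
grip_force: 1.6
t 6.0 board [107.1 113.6] tip 11.53687039680555 head 257.1 F [3.1 0.3 2.1] q7 1.65 w 0.50
turn [-0.   0.2 -0.4] shift mm [96.9 -0.6  7.3]
```

View pics/s3.png

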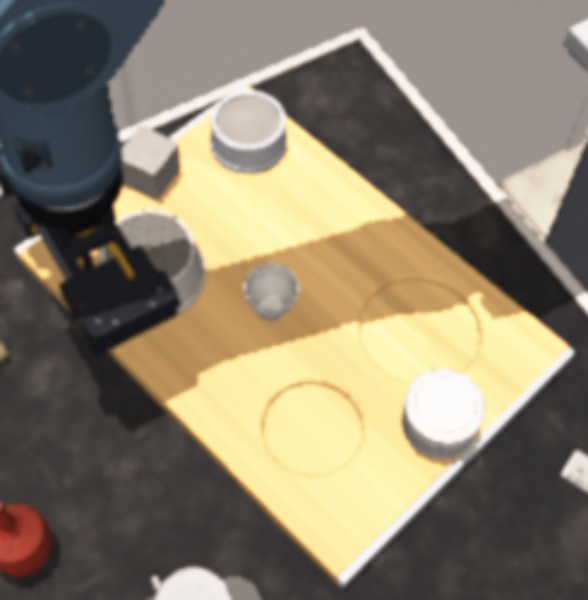

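The small mould now stands at (249,120), near the right end of the board. The fingers are in contact with the large mould at (150,255).

```bash
python3 -c "
from h import *
print('small',w2b(ray('scene',(318.6,179.8),.050)))"; python3 -m inch '[[0,0,0,-0.004,0,0,0],[0,0,0,-0.004,0,0.005,0],[0,0,0,0.0,0,0.005,0],[0,0,0,0.005,0,0.005,0],[0,0,0,0.01,0,0.005,0],[0,0,0,0.015,0,0.005,0],[0,0,0,0.02,0,0.005,0],[0,0,0,0.025,0,0.005,0]]'; python3 h.py 86 19 5 257.5;python3 -m inch '[[0,0,0,0.005,0,0.001,0],[0,0,0,0.01,0,0.001,0],[0,0,0,0.015,0,0.001,0],[0,0,0,0.02,0,0.001,0],[0,0,0,0.025,0,0.001,0],[0,0,0,0.03,0,0.001,0],[0,0,0,0.035,0,0.001,0],[0,0,0,0.040,0,0.001,0]]';  python3 h.py 86 19 5 257.5
```

```text
small [141.6 -90.6]
clock: 6.72
ee_pos: [0.6707, -0.0988, 0.0356]
tool_rot: [-0.021, 3.142, -0.0]
ft_force: [0.7, -0.6, -0.9]
width: 0.497
grip_force: 0.7
t 6.7 board [101.2  88. ] tip 5.612618075277749 head 257.1 F [ 0.7 -0.6 -0.9] q7 1.65 w 0.50
turn [-0.  -0.  -0.4] shift mm [70.6 -0.6  0.6]
clock: 7.38
ee_pos: [0.6311, -0.0993, 0.0348]
tool_rot: [-0.022, 3.141, -0.0]
ft_force: [3.6, 1.8, 1.9]
width: 0.504
grip_force: 1.8
t 7.4 board [92.3 49.4] tip 4.781621585942434 head 257.1 F [3.6 1.8 1.9] q7 1.66 w 0.50
turn [-0.   0.  -0.4] shift mm [31.  -0.6 -0.2]
```

```bash
python3 -m inch '[[0,0,0,0.005,0,0,0],[0,0,0,0.01,0,0,0],[0,0,0,0.015,0,0,0],[0,0,0,0.02,0,0,0],[0,0,0,0.025,0,0,0],[0,0,0,0.029,0,0,0],[0,0,0,0.031,0,0,0],[0,0,0,0.031,0,0,0]]'; python3 h.py;  python3 -m inch '[[0,0,0,-0.006,0,0,0],[0,0,0,-0.012,0,0,0],[0,0,0,-0.012,0,0,0]]'; python3 h.py 118 12 5 225
```

```text
clock: 8.05
ee_pos: [0.5992, -0.0998, 0.0343]
tool_rot: [0.021, -3.14, -0.0]
ft_force: [1.4, 0.5, 1.0]
width: 0.501
grip_force: 0.7
t 8.1 board [85.2 18.2] tip 4.280638466143516 head 257.1 F [1.4 0.5 1. ] q7 1.66 w 0.50
clock: 8.3
ee_pos: [0.6131, -0.0994, 0.0342]
tool_rot: [0.022, -3.141, -0.0]
ft_force: [-0.3, 0.2, 0.5]
width: 0.501
grip_force: 0.0
t 8.3 board [88.1 31.9] tip 4.212267587909067 head 257.1 F [-0.3  0.2  0.5] q7 1.66 w 0.50
turn [ 0.  -0.  32.1] shift mm [ 12.8 -33.6  -0.8]
```

```bash
python3 -m inch '[[0,0,7,-0.002,-0.01,0,0],[0,0,14,0,-0.018,0,0],[0,0,21,0.005,-0.026,0,0],[0,0,28,0.009,-0.032,0,0],[0,0,32,0.013,-0.034,0,0],[0,0,32,0.013,-0.034,0,0],[0,0,32,0.013,-0.034,0,0]]'; python3 h.py 70 -34.5 4.5 225
```

```text
clock: 8.88
ee_pos: [0.5995, -0.1336, 0.0342]
tool_rot: [-0.841, -3.026, 0.0]
ft_force: [0.8, -0.3, 0.7]
width: 0.502
grip_force: 0.0
t 8.9 board [118.1  10.6] tip 4.240177085907945 head 225.2 F [ 0.8 -0.3  0.7] q7 1.29 w 0.50
turn [-0.  -0.   0.2] shift mm [65.9  2.4 -0.2]
```

```bash
python3 -m inch '[[0,0,0,0.006,0.002,0,0],[0,0,0,0.011,0.002,0,0],[0,0,0,0.016,0.002,0,0],[0,0,0,0.021,0.002,0,0],[0,0,0,0.026,0.002,0,0],[0,0,0,0.031,0.002,0,0],[0,0,0,0.036,0.002,0,0],[0,0,0,0.041,0.002,0,0]]'; python3 -m inch '[[0,0,0,0.005,0,0,0],[0,0,0,0.01,0,0,0],[0,0,0,0.015,0,0,0],[0,0,0,0.02,0,0,0],[0,0,0,0.025,0,0,0],[0,0,0,0.025,0,0,0]]'; python3 h.py;  python3 -m inch '[[0,0,0,-0.006,0,0,0],[0,0,0,-0.012,0,0,0],[0,0,0,-0.012,0,0,0]]'; python3 h.py 95 -74 5 175; python3 -c "
from h import *;import cv2
cv2.imwrite('pics/s4.png',cv2.resize(ctrl.grab_frame('scene')[130:380,215:460,::-1],None,fx=2.4,fy=2.4,interpolation=2))"
```

```text
clock: 9.55
ee_pos: [0.5653, -0.1106, 0.0346]
tool_rot: [0.845, 3.026, -0.0]
ft_force: [0.7, -0.7, -1.8]
width: 0.504
grip_force: 0.6
clock: 10.05
ee_pos: [0.5432, -0.0971, 0.0345]
tool_rot: [-0.844, -3.025, -0.0]
ft_force: [0.8, 0.4, 0.9]
width: 0.5
grip_force: 0.0
t 10.1 board [ 69.4 -35.5] tip 4.4715284811731175 head 225.1 F [0.8 0.4 0.9] q7 1.25 w 0.50
clock: 10.3
ee_pos: [0.5563, -0.1052, 0.0348]
tool_rot: [0.846, 3.024, -0.0]
ft_force: [0.4, 0.5, -0.1]
width: 0.502
grip_force: 0.0
t 10.3 board [ 80.3 -24.7] tip 4.845400421115483 head 225.1 F [ 0.4  0.5 -0.1] q7 1.26 w 0.50
turn [ 0.1  0.1 50.1] shift mm [ 24.5 -45.2  -0.2]
```

View pics/s4.png

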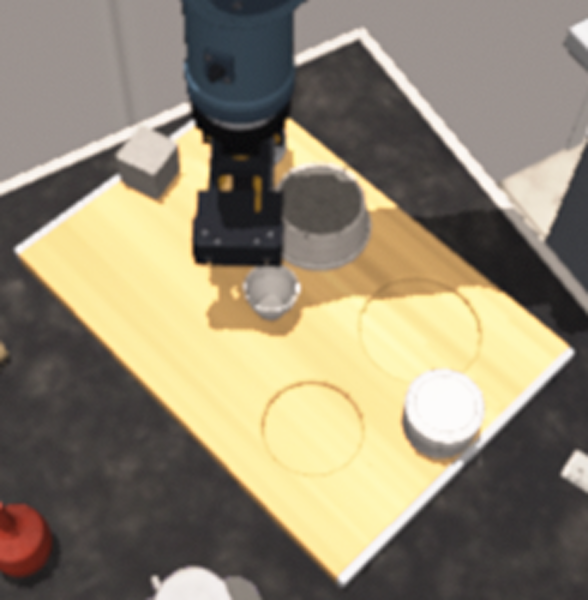

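The large mould is at about (320,207), just right of the crucible at (270,290), which has not moved.

```bash
python3 -c "
from h import *
print('large',w2b(ray('scene',(348,216),.058)),'cruc',w2b(ray('scene',(327.2,249.5),.053)))"; python3 h.py 90 -76 4.5 175;  python3 -m inch '[[0,0,7,0,-0.009,0,0],[0,0,14,0.003,-0.017,0,0],[0,0,21,0.006,-0.025,0,0],[0,0,28,0.012,-0.032,0,0],[0,0,35,0.018,-0.038,0,0],[0,0,42,0.023,-0.042,0,0],[0,0,49,0.028,-0.044,0,0],[0,0,50,0.0285,-0.044,0,0]]'; python3 h.py 89 -76 4.5 175
```

```text
large [ 29.2 -65.7] cruc [ 4. 16.]
t 10.3 board [ 79.8 -25.3] tip 4.690710863039723 head 225.1 F [-0.1  0.5  0. ] q7 1.26 w 0.50
turn [ 0.   0.1 50.1] shift mm [ 28.7 -43.    0.1]
clock: 11.02
ee_pos: [0.5064, -0.1269, 0.0344]
tool_rot: [-2.05, -2.379, 0.001]
ft_force: [0.1, 0.4, -0.6]
width: 0.504
grip_force: 0.0
t 11.0 board [ 89.6 -78.3] tip 4.3717166288948786 head 174.8 F [ 0.1  0.4 -0.6] q7 0.69 w 0.50
turn [-0.1 -0.  -0.2] shift mm [ 0.8  2.2 -0.1]
```

```bash
python3 h.py -44 -64.4 5 174.8;  python3 -m inch '[[0,0,0,0.006,0.001,0,0],[0,0,0,0.012,0.001,0,0],[0,0,0,0.018,0.001,0,0],[0,0,0,0.024,0.001,0,0],[0,0,0,0.030,0.001,0,0],[0,0,0,0.036,0.001,0,0],[0,0,0,0.042,0.001,0,0],[0,0,0,0.048,0.001,0,0]]';python3 -m inch '[[0,0,0,0.006,0,0,0],[0,0,0,0.012,0,0,0],[0,0,0,0.018,0,0,0],[0,0,0,0.024,0,0,0],[0,0,0,0.030,0,0,0],[0,0,0,0.036,0,0,0],[0,0,0,0.041,0,0,0],[0,0,0,0.046,0,0,0]]';python3 h.py -44 -64.4 5 174.8
```

```text
t 11.0 board [ 89.6 -78.3] tip 4.3717166288948786 head 174.8 F [ 0.1  0.4 -0.6] q7 0.69 w 0.50
turn [-0.1 -0.   0. ] shift mm [134.3   1.8  -0.6]
clock: 11.68
ee_pos: [0.5011, -0.0788, 0.0346]
tool_rot: [2.044, 2.385, 0.0]
ft_force: [1.3, -1.5, -0.0]
width: 0.501
grip_force: 0.9
clock: 12.35
ee_pos: [0.494, -0.0334, 0.0346]
tool_rot: [2.045, 2.385, -0.0]
ft_force: [-0.2, -2.0, 0.4]
width: 0.498
grip_force: 1.0
t 12.3 board [ -4.2 -68.2] tip 4.573647334230199 head 175.1 F [-0.2 -2.   0.4] q7 0.54 w 0.50
turn [0.  0.  0.3] shift mm [40.   0.4 -0.4]
```

```bash
python3 -m inch '[[0,0,0,0.005,0,0,0],[0,0,0,0.010,0,0,0],[0,0,0,0.014,0,0,0],[0,0,0,0.018,0,0,0],[0,0,0,0.021,0,0,0],[0,0,0,0.024,0,0,0],[0,0,0,0.027,0,0,0],[0,0,0,0.030,0,0,0]]'; python3 h.py;python3 -m inch '[[0,0,0,0.003,0,0,0],[0,0,0,0.005,0,0,0],[0,0,0,0.007,0,0,0],[0,0,0,0.009,0,0,0],[0,0,0,0.010,0,0,0],[0,0,0,0.010,0,0,0]]';python3 h.py -44 -64.4 5 174.8; python3 -c "
from h import *;import cv2
cv2.imwrite('pics/s5.png',cv2.resize(ctrl.grab_frame('scene')[130:380,215:460,::-1],None,fx=2.4,fy=2.4,interpolation=2))"
```

```text
clock: 13.02
ee_pos: [0.4896, -0.0043, 0.0346]
tool_rot: [2.045, 2.384, 0.0]
ft_force: [0.5, -3.2, 2.8]
width: 0.5
grip_force: 1.7
t 13.0 board [-33.5 -65.7] tip 4.645830120505505 head 175.1 F [ 0.5 -3.2  2.8] q7 0.49 w 0.50
clock: 13.52
ee_pos: [0.4876, 0.0062, 0.0344]
tool_rot: [-2.044, -2.385, 0.0]
ft_force: [0.4, -0.2, -0.3]
width: 0.502
grip_force: 0.0
t 13.5 board [-44.1 -65.1] tip 4.419778654341698 head 175.1 F [ 0.4 -0.2 -0.3] q7 0.47 w 0.50
turn [-0.  -0.   0.3] shift mm [-0.1  0.7 -0.6]
```

View pics/s5.png

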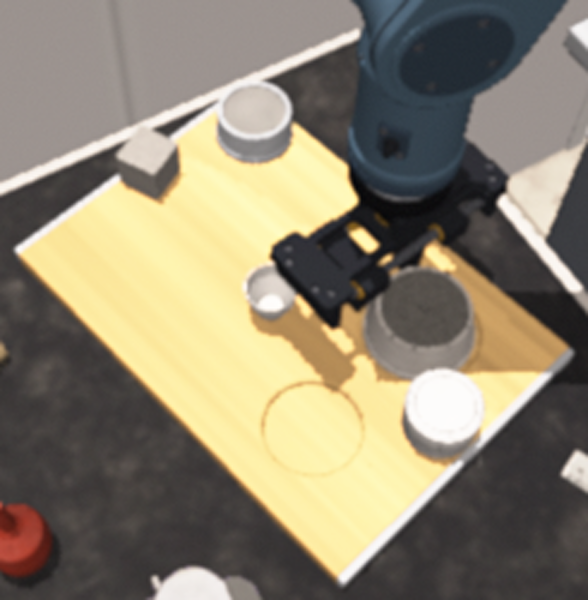

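The large mould is in the wide-pocket area with its top at about (425,310), just clear of the tin at (443,405). The crucible and cube have not moved. The small mould has shifted slightly, to (255,110).

```bash
python3 -m inch '[[0,0,0,-0.01,0,0,0],[0,0,0,-0.025,0,0,0],[0,0,0,-0.025,0,-0.03,0],[0,0,0,-0.025,0,-0.07,0],[0,0,0,-0.025,0,-0.075,0]]'; python3 h.py 174 -150 70 113;  cat > m.py <<'E'
from h import *; import cv2
Z=dict(large=float(sys.argv[1]) if len(sys.argv)>1 else .051)
def blob(n,b,z,lo,hi,r):
    "fit ellipse to grey top face near board guess b"
    im=ctrl.grab_frame(n); hsv=cv2.cvtColor(im,cv2.COLOR_RGB2HSV); c=ctrl.calibration(n)
    X=np.r_[O+B@np.array(b)/1e3,z]; p=c["K"]@(c["R"]@X+c["t"]); p=p[:2]/p[2]
    m=((hsv[...,1]<70)&(hsv[...,2]>lo)&(hsv[...,2]<hi)).astype(np.uint8)
    k=np.zeros_like(m); cv2.circle(k,tuple(int(round(v)) for v in p),r,1,-1); m=cv2.morphologyEx(m&k,cv2.MORPH_OPEN,np.ones((3,3)))
    cs=cv2.findContours(m,0,1)[0]; q=max(cs,key=cv2.contourArea); e=cv2.fitEllipse(cv2.convexHull(q))
    return p,e
E
python3 - <<'E'
from m import *
im=ctrl.grab_frame("scene"); g=cv2.cvtColor(im,cv2.COLOR_RGB2HSV)
y=130+310/2.4; print([tuple(g[int(y),u][1:]) for u in range(360,420,3)])
y=130+110/2.4; print([tuple(g[int(y),u][1:]) for u in range(300,346,3)])
cv2.imwrite("pics/top6.png",ctrl.grab_frame("top")[:,:,::-1])
E
```

```text
clock: 13.98
ee_pos: [0.4945, -0.0208, 0.1139]
tool_rot: [2.045, 2.379, 0.007]
ft_force: [1.7, -0.5, 0.4]
width: 0.501
grip_force: 0.0
t 14.0 board [-16.3 -64.8] tip 83.92615783024084 head 175.0 F [ 1.7 -0.5  0.4] q7 0.44 w 0.50
turn [ 0.4 -0.2 62. ] shift mm [-197.   -68.3   13.7]
[(np.uint8(129), np.uint8(206)), (np.uint8(131), np.uint8(202)), (np.uint8(119), np.uint8(182)), (np.uint8(28), np.uint8(99)), (np.uint8(29), np.uint8(150)), (np.uint8(31), np.uint8(83)), (np.uint8(33), np.uint8(85)), (np.uint8(30), np.uint8(84)), (np.uint8(30), np.uint8(85)), (np.uint8(34), np.uint8(89)), (np.uint8(34), np.uint8(83)), (np.uint8(33), np.uint8(78)), (np.uint8(31), np.uint8(82)), (np.uint8(33), np.uint8(84)), (np.uint8(29), np.uint8(88)), (np.uint8(33), np.uint8(85)), (np.uint8(36), np.uint8(86)), (np.uint8(47), np.uint8(156)), (np.uint8(133), np.uint8(204)), (np.uint8(130), np.uint8(204))]
[(np.uint8(10), np.uint8(125)), (np.uint8(7), np.uint8(242)), (np.uint8(4), np.uint8(244)), (np.uint8(23), np.uint8(204)), (np.uint8(24), np.uint8(211)), (np.uint8(24), np.uint8(216)), (np.uint8(25), np.uint8(217)), (np.uint8(23), np.uint8(213)), (np.uint8(24), np.uint8(210)), (np.uint8(25), np.uint8(207)), (np.uint8(24), np.uint8(209)), (np.uint8(19), np.uint8(213)), (np.uint8(8), np.uint8(160)), (np.uint8(25), np.uint8(72)), (np.uint8(29), np.uint8(80)), (np.uint8(29), np.uint8(79))]
```

Next I'll move to the standoff behind the small mould, at height, and then measure it.

```bash
python3 -m inch '[[0,0,62,-0.197,-0.068,0,0],[0,0,62,-0.197,-0.068,0,0],[0,0,62,-0.197,-0.068,0,0],[0,0,62,-0.197,-0.068,0,0],[0,0,62,-0.197,-0.068,0,0],[0,0,62,-0.197,-0.068,0,0],[0,0,62,-0.197,-0.068,0,0],[0,0,62,-0.197,-0.068,0,0]]';  python3 h.py 174 -150 70 113; python3 - <<'E'
from m import *
px={}
for n in("scene","top"):
    for nm,b,z,lo,hi,r in(("large",(-94,-60),.051,60,130,28),("small",(148,-95),.05,185,230,24)):
        try:
            p,e=blob(n,b,z,lo,hi,r); px[nm,n]=e[0]
            print(nm,n,"pred",p,"fit",np.array(e[0]),np.array(e[1]),"board",[w2b(ray(n,e[0],h)) for h in((.051,.058) if nm=="large" else (.05,))])
        except Exception as x: print(nm,n,"fail",x)
    cv2.imwrite(f"pics/{n}7.png",ctrl.grab_frame(n)[:,:,::-1])
E
```

```text
clock: 14.75
ee_pos: [0.4532, -0.2253, 0.1082]
tool_rot: [-2.942, -1.1, 0.003]
ft_force: [0.1, 1.4, 0.1]
width: 0.501
grip_force: 0.0
t 14.8 board [ 172.7 -153.3] tip 78.24486066927211 head 117.3 F [0.1 1.4 0.1] q7 0.07 w 0.50
turn [-0.1  0.1  4.3] shift mm [2.3 2.7 8.2]
large scene fail max() iterable argument is empty
small scene pred [318.1 177. ] fit [316.7 176.6] [16.1 21.2] board [array([150.8, -93.5])]
large top fail max() iterable argument is empty
small top pred [416.9 271.6] fit [414.7 269.1] [24.2 29.3] board [array([145.6, -89.8])]
```

```bash
python3 - <<'E'
import cv2,numpy as np
a=cv2.imread("pics/top7.png")[150:350,200:460]; b=cv2.imread("pics/scene7.png")[150:350,215:460]
f=lambda x:cv2.resize(x,None,fx=1.55,fy=1.55,interpolation=cv2.INTER_CUBIC)
cv2.imwrite("pics/v8.png",np.hstack([f(a),f(b)]))
E
```

```text
(no output)
```

View pics/v8.png

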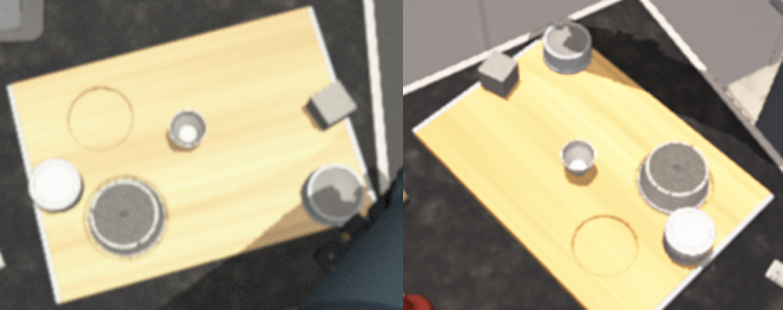

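Left half, top view: the large mould sits concentric in its pocket at (126,214), with the chamfer ring visible all round it. The small mould is at (333,194), and the other three things have not moved. Right half, scene view: the small mould is at (567,43).

```bash
python3 - <<'E'
from m import *
a=ray("top",(414.6,274.9),.05);b=ray("scene",(320.5,177.4),.05);print(w2b(a),w2b(b))
for n in("scene","top"):
    p,e=blob(n,(-94,-60),.051,60,175,24); print(n,np.array(e[0]),np.array(e[1]),[w2b(ray(n,e[0],h)) for h in(.051,.058)])
    p,e=blob(n,(1,17),.053,60,255,20); print("cruc",[w2b(ray(n,e[0],.053))])
E
```

```text
[142.2 -99.6] [143.6 -98. ]
scene [391.6 258.1] [30.1 35.5] [array([-93.2, -60.9]), array([-95.2, -57.3])]
cruc [array([ 2.7, 15.4])]
top [279.4 287.7] [38.1 38.8] [array([-93.9, -59. ]), array([-93.5, -60. ])]
cruc [array([ 1.8, 26. ])]
```

```bash
python3 h.py 178 -148 5 126
```

```text
t 15.2 board [ 171.8 -151.5] tip 79.5710638770795 head 117.9 F [ 0.4 -0.5 -0.6] q7 0.08 w 0.50
turn [ 0.  -0.  -8.1] shift mm [ 0.2  7.2 74.6]
```

```bash
python3 -m inch '[[0,0,-4,0,0.007,0.02,0],[0,0,-8,0,0.007,0.05,0],[0,0,-8,0,0.007,0.065,0],[0,0,-8,0,0.007,0.075,0],[0,0,-8,0,0.007,0.075,0],[0,0,-8,0,0.007,0.075,0]]'; python3 h.py 100 -40 4.5 126
```

```text
clock: 15.75
ee_pos: [0.4593, -0.2296, 0.0347]
tool_rot: [2.853, 1.314, -0.0]
ft_force: [-0.0, 0.7, 0.9]
width: 0.5
grip_force: 0.0
t 15.8 board [ 178.3 -148.4] tip 4.748488425111101 head 125.8 F [-0.   0.7  0.9] q7 0.28 w 0.50
turn [-0.   0.  -0.2] shift mm [133.7  -0.1   0.2]
```

```bash
python3 -m inch '[[0,0,0,0.008,0,0,0],[0,0,0,0.016,0,0,0],[0,0,0,0.021,0,0,0],[0,0,0,0.026,0,0,0],[0,0,0,0.031,0,0,0],[0,0,0,0.037,0,0,0],[0,0,0,0.043,0,0,0],[0,0,0,0.049,0,0,0]]';python3 -m inch '[[0,0,0,0.006,0,0,0],[0,0,0,0.012,0,0,0],[0,0,0,0.018,0,0,0],[0,0,0,0.024,0,0,0],[0,0,0,0.030,0,0,0],[0,0,0,0.036,0,0,0],[0,0,0,0.042,0,0,0],[0,0,0,0.048,0,0,0]]';python3 h.py 100 -40 4.5 126; python3 -m inch '[[0,0,0,0.006,0,0,0],[0,0,0,0.012,0,0,0],[0,0,0,0.018,0,0,0],[0,0,0,0.024,0,0,0],[0,0,0,0.030,0,0,0],[0,0,0,0.034,0,0,0],[0,0,0,0.036,0,0,0],[0,0,0,0.036,0,0,0]]'; python3 h.py;  python3 -m inch '[[0,0,0,-0.006,0,0,0],[0,0,0,-0.012,0,0,0],[0,0,0,-0.012,0,0,0]]'; python3 h.py 82 -60 4.5 95
```

```text
clock: 16.42
ee_pos: [0.4914, -0.1919, 0.0347]
tool_rot: [2.853, 1.314, -0.0]
ft_force: [-1.2, -1.4, 3.3]
width: 0.496
grip_force: 1.6
clock: 17.08
ee_pos: [0.5226, -0.1552, 0.0345]
tool_rot: [-2.853, -1.315, 0.0]
ft_force: [-0.8, -2.2, 2.8]
width: 0.5
grip_force: 1.7
t 17.1 board [120.9 -69.2] tip 4.545951845298005 head 125.8 F [-0.8 -2.2  2.8] q7 0.10 w 0.50
turn [-0.   0.  -0.2] shift mm [36.   0.1  0. ]
clock: 17.75
ee_pos: [0.5462, -0.1275, 0.0345]
tool_rot: [-2.852, -1.316, -0.001]
ft_force: [-0.0, -1.0, -0.2]
width: 0.5
grip_force: 0.7
t 17.8 board [ 99.6 -39.8] tip 4.4859630342717685 head 125.9 F [-0.  -1.  -0.2] q7 0.03 w 0.50
clock: 18.0
ee_pos: [0.5366, -0.1388, 0.0345]
tool_rot: [-2.854, -1.312, 0.001]
ft_force: [0.5, 0.1, 0.0]
width: 0.497
grip_force: 0.0
t 18.0 board [108.3 -51.8] tip 4.5193220902583 head 125.7 F [0.5 0.1 0. ] q7 0.05 w 0.50
turn [-0.   0.1 30.7] shift mm [  8.7 -26.1   0. ]
```

```bash
python3 -m inch '[[0,0,7,0.001,-0.007,0,0],[0,0,14,0.002,-0.014,0,0],[0,0,21,0.004,-0.02,0,0],[0,0,28,0.007,-0.024,0,0],[0,0,31,0.009,-0.026,0,0],[0,0,31,0.009,-0.026,0,0],[0,0,31,0.009,-0.026,0,0]]'; python3 h.py 75 17.6 4.5 95; python3 -m inch '[[0,0,0,0.006,0,0,0],[0,0,0,0.012,0,0,0],[0,0,0,0.017,0,0,0],[0,0,0,0.022,0,0,0],[0,0,0,0.027,0,0,0],[0,0,0,0.032,0,0,0],[0,0,0,0.037,0,0,0],[0,0,0,0.042,0,0,0]]'; python3 h.py 75 17.6 4.5 95
```

```text
clock: 18.58
ee_pos: [0.5239, -0.1137, 0.0345]
tool_rot: [3.1, 0.508, -0.0]
ft_force: [0.3, -0.1, -0.5]
width: 0.504
grip_force: 0.0
t 18.6 board [ 80.9 -58.2] tip 4.495769752884613 head 94.9 F [ 0.3 -0.1 -0.5] q7 -0.39 w 0.50
turn [ 0.   0.  -0.1] shift mm [76.   0.6 -0. ]
clock: 19.25
ee_pos: [0.5642, -0.1002, 0.0345]
tool_rot: [3.101, 0.505, -0.0]
ft_force: [-1.6, -0.6, 0.5]
width: 0.498
grip_force: 0.8
t 19.2 board [ 77.4 -15.8] tip 4.533360517414785 head 94.8 F [-1.6 -0.6  0.5] q7 -0.46 w 0.50
turn [-0.   0.  -0.2] shift mm [33.5  0.5  0. ]
```

```bash
python3 -m inch '[[0,0,0,0.006,0,0,0],[0,0,0,0.012,0,0,0],[0,0,0,0.018,0,0,0],[0,0,0,0.024,0,0,0],[0,0,0,0.028,0,0,0],[0,0,0,0.032,0,0,0],[0,0,0,0.034,0,0,0],[0,0,0,0.034,0,0,0]]'; python3 h.py;  python3 -m inch '[[0,0,0,-0.006,0,0,0],[0,0,0,-0.012,0,0,0],[0,0,0,-0.012,0,0,0]]'; python3 h.py 113 24 4.5 143
```

```text
clock: 19.92
ee_pos: [0.5966, -0.0893, 0.0346]
tool_rot: [3.101, 0.505, 0.001]
ft_force: [0.1, -0.2, -0.1]
width: 0.494
grip_force: 0.2
t 19.9 board [74.4 18.3] tip 4.586070025511292 head 94.8 F [ 0.1 -0.2 -0.1] q7 -0.51 w 0.49
clock: 20.17
ee_pos: [0.583, -0.0942, 0.0346]
tool_rot: [-3.101, -0.502, 0.002]
ft_force: [-0.8, -0.6, -0.2]
width: 0.501
grip_force: 0.0
t 20.2 board [75.9  3.9] tip 4.575510870594456 head 94.7 F [-0.8 -0.6 -0.2] q7 -0.49 w 0.50
turn [ -0.    0.  -48.3] shift mm [17.  38.6  0. ]
```

```bash
python3 -m inch '[[0,0,-7,0,0.006,0,0],[0,0,-14,0.001,0.012,0,0],[0,0,-21,0.003,0.018,0,0],[0,0,-28,0.006,0.024,0,0],[0,0,-35,0.009,0.029,0,0],[0,0,-42,0.013,0.034,0,0],[0,0,-48,0.017,0.0385,0,0],[0,0,-48,0.017,0.0385,0,0]]'; python3 h.py 52 69.6 4.5 143; python3 -m inch '[[0,0,0,0.006,0,0,0],[0,0,0,0.012,0,0,0],[0,0,0,0.017,0,0,0],[0,0,0,0.022,0,0,0],[0,0,0,0.027,0,0,0],[0,0,0,0.032,0,0,0],[0,0,0,0.037,0,0,0],[0,0,0,0.042,0,0,0]]'; python3 h.py 52 69.6 4.5 143
```

```text
clock: 20.83
ee_pos: [0.6137, -0.1257, 0.0351]
tool_rot: [2.624, 1.725, 0.002]
ft_force: [0.5, -0.2, 0.3]
width: 0.501
grip_force: 0.0
t 20.8 board [113.8  26.3] tip 5.0598527459569524 head 142.9 F [ 0.5 -0.2  0.3] q7 0.20 w 0.50
turn [ 0.1 -0.  -0.1] shift mm [75.4 -2.7  0.6]
clock: 21.5
ee_pos: [0.6299, -0.0854, 0.0345]
tool_rot: [-2.628, -1.722, 0.0]
ft_force: [-0.1, -1.5, -0.4]
width: 0.499
grip_force: 0.6
t 21.5 board [78.5 51.5] tip 4.510566368495575 head 142.8 F [-0.1 -1.5 -0.4] q7 0.12 w 0.50
turn [-0.   0.  -0.2] shift mm [32.1 -1.6  0. ]
```

```bash
python3 -m inch '[[0,0,0,0.006,0,0,0],[0,0,0,0.012,0,0,0],[0,0,0,0.018,-0.001,0,0],[0,0,0,0.024,-0.001,0,0],[0,0,0,0.028,-0.0015,0,0],[0,0,0,0.031,-0.0015,0,0],[0,0,0,0.032,-0.0015,0,0],[0,0,0,0.032,-0.0015,0,0]]'; python3 h.py;  python3 -m inch '[[0,0,0,-0.006,0,0,0],[0,0,0,-0.012,0,0,0],[0,0,0,-0.012,0,0,0]]'; python3 h.py 72 102.5 4.5 192; python3 - <<'E'
from m import *
f=ctrl.grab_frame("scene"); cv2.imwrite("pics/s9.png",cv2.resize(f[130:380,215:460,::-1],None,fx=2.4,fy=2.4,interpolation=2))
E
```

```text
clock: 22.17
ee_pos: [0.6412, -0.0556, 0.0346]
tool_rot: [-2.627, -1.723, -0.0]
ft_force: [0.2, 0.4, -0.1]
width: 0.5
grip_force: 0.1
t 22.2 board [52.3 69.5] tip 4.554911171963695 head 142.8 F [ 0.2  0.4 -0.1] q7 0.07 w 0.50
clock: 22.42
ee_pos: [0.6356, -0.0695, 0.0347]
tool_rot: [2.629, 1.718, -0.001]
ft_force: [0.3, -0.8, -0.3]
width: 0.5
grip_force: 0.0
t 22.4 board [64.4 60.8] tip 4.745087929363775 head 142.7 F [ 0.3 -0.8 -0.3] q7 0.09 w 0.50
turn [ -0.    0.1 -49.3] shift mm [19.2 37.8  0.2]
```

View pics/s9.png

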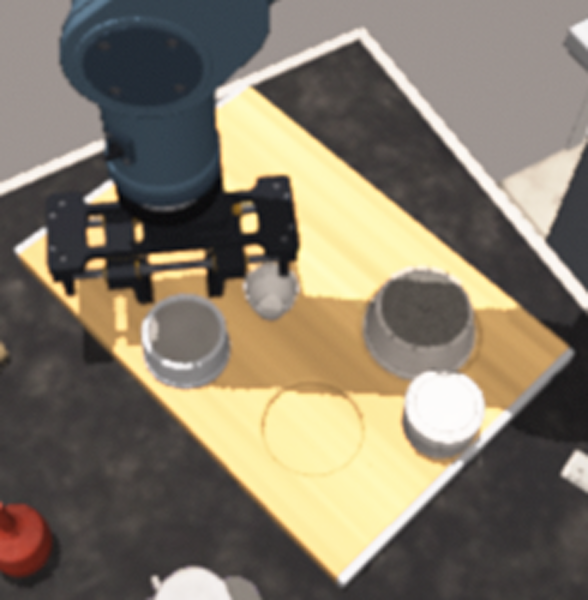

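The small mould is at (187,325), beyond the crucible at (270,290). The narrow pocket at (313,428) is clear ahead, and the large mould is seated at (425,310).

```bash
python3 -c "
from h import *
print('small',w2b(ray('scene',(292.6,265.2),.050)))"; python3 h.py 72 103.7 4.5 193; python3 -m inch '[[0,0,-7,0,0.006,0,0],[0,0,-14,0.001,0.012,0,0],[0,0,-21,0.004,0.018,0,0],[0,0,-28,0.007,0.024,0,0],[0,0,-35,0.01,0.029,0,0],[0,0,-42,0.015,0.034,0,0],[0,0,-49,0.02,0.038,0,0],[0,0,-50,0.02,0.039,0,0]]'; python3 h.py -58.5 73.4 4.5 193
```

```text
small [25.4 85.9]
t 22.5 board [63.7 61.3] tip 4.775189433599857 head 142.7 F [-0.5 -0.3 -0. ] q7 0.09 w 0.50
turn [ -0.    0.  -50.3] shift mm [19.1 38.8  0.3]
clock: 23.13
ee_pos: [0.6811, -0.0636, 0.0348]
tool_rot: [1.647, 2.675, 0.002]
ft_force: [0.3, 1.1, -0.4]
width: 0.5
grip_force: 0.0
t 23.1 board [ 69.5 106.4] tip 4.79092083412546 head 193.1 F [ 0.3  1.1 -0.4] q7 0.76 w 0.50
turn [ 0.1 -0.   0.1] shift mm [132.1  -3.2   0.3]
```

```bash
python3 -m inch '[[0,0,0,0.004,-0.003,0,0],[0,0,0,0.009,-0.003,0,0],[0,0,0,0.015,-0.003,0,0],[0,0,0,0.020,-0.003,0,0],[0,0,0,0.026,-0.003,0,0],[0,0,0,0.032,-0.003,0,0],[0,0,0,0.038,-0.003,0,0],[0,0,0,0.044,-0.003,0,0]]';python3 h.py -58.5 73.4 4.5 193; python3 -m inch '[[0,0,0,0.006,0,0,0],[0,0,0,0.012,0,0,0],[0,0,0,0.018,0,0,0],[0,0,0,0.024,0,0,0],[0,0,0,0.030,0,0,0],[0,0,0,0.036,0,0,0],[0,0,0,0.042,0,0,0],[0,0,0,0.048,0,0,0]]'; python3 h.py -58.5 73.4 4.5 193
```

```text
clock: 23.8
ee_pos: [0.6575, -0.0255, 0.0346]
tool_rot: [1.653, 2.671, -0.0]
ft_force: [0.3, -1.7, 0.4]
width: 0.499
grip_force: 0.6
t 23.8 board [26.8 92.5] tip 4.593419069819221 head 192.8 F [ 0.3 -1.7  0.4] q7 0.71 w 0.50
turn [ 0.   0.  -0.2] shift mm [87.4  0.3  0.1]
clock: 24.47
ee_pos: [0.6362, 0.0173, 0.0346]
tool_rot: [1.653, 2.671, 0.0]
ft_force: [0.2, -1.2, -0.5]
width: 0.499
grip_force: 0.6
t 24.5 board [-19.8  81.9] tip 4.606331368780185 head 192.8 F [ 0.2 -1.2 -0.5] q7 0.66 w 0.50
turn [ 0.   0.  -0.2] shift mm [39.6  0.3  0.1]
```

```bash
python3 -m inch '[[0,0,0,0.005,0,0,0],[0,0,0,0.010,0,0,0],[0,0,0,0.014,0,0,0],[0,0,0,0.018,0,0,0],[0,0,0,0.021,0,0,0],[0,0,0,0.024,0,0,0],[0,0,0,0.027,0,0,0],[0,0,0,0.030,0,0,0]]'; python3 -m inch '[[0,0,0,0.003,0,0,0],[0,0,0,0.005,0,0,0],[0,0,0,0.007,0,0,0],[0,0,0,0.009,0,0,0],[0,0,0,0.010,0,0,0],[0,0,0,0.010,0,0,0]]';python3 h.py -58.5 73.4 4.5 193;python3 -m inch '[[0,0,0,-0.01,0,0,0],[0,0,0,-0.025,0,0,0],[0,0,0,-0.025,0,-0.03,0],[0,0,0,-0.025,0,-0.07,0],[0,0,0,-0.09,0,-0.1,0],[0,0,0,-0.13,0,-0.13,0],[0,0,0,-0.15,0,-0.15,0],[0,0,0,-0.15,0,-0.15,0]]'; python3 - <<'E'
from m import *
for n in("scene","top"):
    f=ctrl.grab_frame(n); cv2.imwrite(f"pics/{n}10.png",f[:,:,::-1])
    for nm,b,z,a in(("small",(-95,65),.043,(60,255)),("large",(-94,-60),.051,(60,175))):
        p,e=blob(n,b,z,*a,24); print(nm,n,"pred",p,np.array(e[0]),np.array(e[1]),[w2b(ray(n,e[0],h)) for h in(z,z+.007)])
    g=cv2.cvtColor(f,cv2.COLOR_RGB2HSV)
    p,e=blob(n,(-95,65),.043,60,255,24); r=int(p[1]); c=int(p[0]); print([(int(x[1]),int(x[2])) for x in g[r,c-28:c+29:2]])
E
```

```text
clock: 25.13
ee_pos: [0.6232, 0.0435, 0.0348]
tool_rot: [1.654, 2.67, 0.0]
ft_force: [0.8, -1.8, 2.7]
width: 0.503
grip_force: 1.3
clock: 25.63
ee_pos: [0.6183, 0.0531, 0.0344]
tool_rot: [-1.652, -2.671, -0.0]
ft_force: [-0.3, -0.8, -0.6]
width: 0.502
grip_force: 0.0
t 25.6 board [-58.8  73. ] tip 4.431565279152477 head 192.8 F [-0.3 -0.8 -0.6] q7 0.61 w 0.50
turn [-0.  -0.  -0.2] shift mm [-0.4  0.4 -0.1]
clock: 26.3
ee_pos: [0.6875, -0.0894, 0.1884]
tool_rot: [1.657, 2.661, -0.002]
ft_force: [-0.2, -1.7, 0.4]
width: 0.497
grip_force: 0.0
small scene pred [345.4 302.5] [344.1 304.6] [38.7 41.8] [array([-96.2,  69.5]), array([-98.1,  71.8])]
large scene pred [391.6 258.6] [390.9 262.4] [40.7 44.4] [array([-98.5, -52.9]), array([-100.4,  -49.4])]
[(87, 254), (86, 254), (83, 254), (90, 254), (90, 230), (3, 228), (10, 226), (26, 208), (24, 211), (24, 212), (24, 214), (24, 217), (24, 217), (24, 216), (24, 214), (25, 211), (24, 209), (24, 206), (25, 206), (27, 211), (25, 213), (21, 216), (2, 239), (74, 230), (122, 234), (95, 252), (93, 253), (94, 253), (92, 253)]
small top pred [262.8 223. ] [263. 223.] [47.6 47.6] [array([-94.6,  65. ]), array([-94.2,  63. ])]
large top pred [279.5 288.2] [280. 288.] [47.6 47.6] [array([-93.1, -59.8]), array([-92.7, -60.8])]
[(58, 141), (57, 142), (60, 144), (61, 142), (56, 142), (59, 143), (59, 143), (60, 141), (62, 143), (60, 141), (62, 143), (61, 143), (63, 142), (61, 139), (60, 141), (60, 141), (60, 144), (62, 143), (63, 142), (62, 140), (60, 144), (60, 141), (61, 142), (61, 143), (57, 142), (61, 141), (61, 141), (63, 142), (63, 142)]
```

```bash
python3 h.py 290 -200 180 193
```

```text
t 26.7 board [ 86.3 105.9] tip 153.23907111261948 head 192.9 F [-0.8  0.3  0.5] q7 0.74 w 0.50
turn [-0.1 -0.1 -0.1] shift mm [-130.1 -343.7  -26.4]
```

```bash
python3 -m inch '[[0,0,0,-0.13,-0.344,-0.026,0],[0,0,0,-0.13,-0.344,-0.026,0],[0,0,0,-0.13,-0.344,-0.026,0],[0,0,0,-0.13,-0.344,-0.026,0],[0,0,0,-0.13,-0.344,-0.026,0],[0,0,0,-0.13,-0.344,-0.026,0],[0,0,0,-0.13,-0.344,-0.026,0],[0,0,0,-0.13,-0.344,-0.026,0]]'; python3 -m inch '[[0,0,0,0,0,0,0]]'; python3 - <<'E'
from m import *
px={}
for n in("scene","top"):
    f=ctrl.grab_frame(n); cv2.imwrite(f"pics/{n}11.png",f[:,:,::-1])
    for nm,b,z,a,r in(("small",(-95,65),.043,(193,224),22),("large",(-94,-60),.051,(60,175),23),("cruc",(1,17),.053,(60,255),16),("tin",(-161,-6),.056,(200,255),20),("cube",(174,0),.056,(120,200),14)):
        try:
            p,e=blob(n,b,z,*a,r); px[nm,n]=e[0]; print(nm,n,"pred",p,np.array(e[0]),np.array(e[1]),[w2b(ray(n,e[0],h)) for h in(z,z+.007)])
        except Exception as x: print(nm,n,"fail")
E
```

```text
clock: 27.37
ee_pos: [0.458, -0.3256, 0.2078]
tool_rot: [-1.65, -2.672, -0.001]
ft_force: [-0.2, -0.5, -0.3]
width: 0.504
grip_force: 0.0
clock: 27.45
ee_pos: [0.4524, -0.3325, 0.2087]
tool_rot: [-1.667, -2.662, 0.007]
ft_force: [-0.3, 0.6, -0.9]
width: 0.5
grip_force: 0.0
small scene pred [345.4 302.5] [344.6 300.8] [28.3 30.8] [array([-91.6,  63.6]), array([-93.5,  66. ])]
large scene pred [391.6 258.6] [391.7 258.1] [30.1 35.4] [array([-93.3, -61. ]), array([-95.2, -57.4])]
cruc scene pred [327.9 250.8] [327.9 249.9] [23.  24.3] [array([ 2.5, 15.6]), array([-0.4, 18.5])]
tin scene pred [399.7 299.1] [399.9 298. ] [30.9 35.1] [array([-159.8,   -7.9]), array([-161.2,   -4.8])]
cube scene fail
small top pred [262.8 223. ] [265.2 221.6] [14.5 17.2] [array([-90.1,  66.5]), array([-89.7,  64.5])]
large top pred [279.5 288.2] [279.5 287.7] [38.3 39. ] [array([-93.8, -59.1]), array([-93.4, -60. ])]
cruc top pred [320.2 233. ] [320.5 230.8] [26.7 28.7] [array([ 2.5, 20.9]), array([ 2.1, 19.2])]
tin top pred [235.  268.3] [234.2 266.6] [34.3 36.6] [array([-161.5,   -2.7]), array([-160.6,   -4.2])]
cube top pred [415.2 216.9] [420.5 225.5] [3.2 6.5] [array([178.3, -17.7]), array([176.4, -19. ])]
```

```bash
python3 - <<'E'
from m import *
def fit(n,c,lo,hi,r):
    g=cv2.cvtColor(cv2.imread(f"pics/{n}.png"),cv2.COLOR_BGR2HSV)
    m=((g[...,1]<45)&(g[...,2]>lo)&(g[...,2]<hi)).astype(np.uint8);k=np.zeros_like(m);cv2.circle(k,c,r,1,-1)
    q=max(cv2.findContours(cv2.morphologyEx(m&k,2,np.ones((3,3))),0,1)[0],key=cv2.contourArea); return cv2.fitEllipse(cv2.convexHull(q)),g
# same segmentation (rim interior + rim) before and after, small mould
for n in("top0","top11","scene0","scene11"):
    c={"top0":(386,268),"top11":(263,223),"scene0":(328,198),"scene11":(345,302)}[n]
    e,g=fit(n,c,60,256,26)
    print(n,np.array(e[0]),np.array(e[1]),[w2b(ray(n[:-1] if n[-2]!='1' else n[:-2],e[0],h)) for h in(.043,.05)])
    if n in("top11",): print([(int(x[1]),int(x[2])) for x in g[c[1],c[0]-28:c[0]+29:2]])
E
```

```text
top0 [385.2 268.7] [39.1 40.9] [array([ 96.6, -74.5]), array([ 95.4, -75.4])]
top11 [264.7 224.1] [37.5 40.2] [array([-92. ,  62.2]), array([-91.6,  60.2])]
[(68, 249), (63, 249), (65, 249), (70, 248), (76, 242), (55, 232), (9, 229), (16, 189), (21, 194), (19, 192), (18, 194), (21, 192), (18, 195), (17, 194), (17, 195), (19, 197), (19, 198), (18, 194), (18, 195), (20, 193), (20, 191), (20, 189), (11, 209), (3, 221), (22, 141), (77, 222), (68, 248), (68, 249), (65, 249)]
scene0 [327.9 199.6] [34.4 35.3] [array([ 94.1, -72.5]), array([ 90.4, -68.8])]
scene11 [344.1 304.6] [37.7 41.6] [array([-96.3,  69.5]), array([-98.2,  71.9])]
```

```bash
python3 - <<'E'
from m import *
def face(n,cam,c,lo,hi,r,z):
    g=cv2.cvtColor(cv2.GaussianBlur(cv2.imread(f"pics/{n}.png"),(3,3),0),cv2.COLOR_BGR2HSV)
    m=((g[...,1]<45)&(g[...,2]>lo)&(g[...,2]<hi)).astype(np.uint8);k=np.zeros_like(m);cv2.circle(k,c,r,1,-1)
    q=max(cv2.findContours(cv2.morphologyEx(m&k,2,np.ones((5,5))),0,1)[0],key=cv2.contourArea);e=cv2.fitEllipse(cv2.convexHull(q))
    print(n,np.array(e[0]),np.array(e[1]),[w2b(ray(cam,e[0],h)) for h in z]); return e[0]
def tri(a,b):
    P=[(lambda c:c["K"]@np.c_[c["R"],c["t"]])(ctrl.calibration(n)) for n in("top","scene")]
    X=cv2.triangulatePoints(*P,np.array(a),np.array(b)).ravel(); X=X[:3]/X[3]; print("triang height above deck mm",X[2]*1e3-16,w2b(X))
tri(face("top0","top",(386,268),165,206,19,(.043,.05)),face("scene0","scene",(328,198),180,224,20,(.043,.05)))
tri(face("top11","top",(263,222),165,206,19,(.043,.05)),face("scene11","scene",(345,302),180,224,20,(.043,.05)))
tri(face("top0","top",(364,188),50,160,20,(.051,.058)),face("scene0","scene",(270,236),50,160,20,(.051,.058)))
tri(face("top11","top",(280,288),50,160,20,(.051,.058)),face("scene11","scene",(391,258),50,160,20,(.051,.058)))
E
```

```text
top0 [386.5 267.3] [30.5 31.4] [array([ 99.6, -72.7]), array([ 98.4, -73.5])]
scene0 [328.  194.8] [21.5 27.7] [array([102.9, -81.2]), array([ 99.1, -77.5])]
triang height above deck mm 39.26343490983646 [ 96.9 -74.5]
top11 [263.6 221.5] [28.9 30.1] [array([-92.9,  67.4]), array([-92.6,  65.4])]
scene11 [344.5 300.7] [28.2 31.2] [array([-91.3,  63.6]), array([-93.2,  66. ])]
triang height above deck mm 32.77929556484893 [-92.7  65.6]
top0 [363.8 186.3] [33.3 36. ] [array([101.7,  81.7]), array([100.5,  79.6])]
scene0 [270.  234.9] [26.5 32.5] [array([105.9,  73.8]), array([102.1,  76.1])]
triang height above deck mm 47.1631890832595 [99.4 77.9]
top11 [279.5 287.6] [36.4 37.3] [array([-93.8, -59. ]), array([-93.4, -59.9])]
scene11 [391.7 258.4] [26.7 32.7] [array([-93.8, -60.6]), array([-95.8, -57. ])]
triang height above deck mm 36.99228391171975 [-94.  -59.4]
```

```bash
python3 -c "
from plant import ctrl; print(ctrl.close_job())"
```

```text
the job is handed in; nothing more can be done
None
```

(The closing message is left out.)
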